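Top up the door-stop carrier and pick it up level

ROBOT

A 6-joint arm with a two-finger parallel gripper is mounted at the origin on the work surface. World frame = base frame: x ahead of the robot, y to its left, z up, the work surface at z = 0. Lengths are in m, angles in rad, forces in N, time in s.
With the tool pointing down it reaches from about 0.375 to 0.975 m from the base axis. Payload 3.8 kg.
Tool frame: the origin (TCP) lies midway between the tips of the shut fingers; the grasp point (between the pads) lies 19 mm behind it; x points along the fingers, y is the direction in which the jaws open and shut, and the axes are right-handed (so a half turn about x gives the same grasp; the last joint's range is limited). The gripper opens to 88 mm and grips with 3 to 60 N. Pads are 18 mm wide; open, the fingers measure 123 mm over their backs; the gripper's body (75 mm by 187 mm) begins 45 mm behind the grasp point.
Start: joints at [-1.358, 0.264, 1.604, -0, 1.274, -0.037], TCP at [0.167, -0.654, 0.239] pointing down, gripper open.
Joint ranges: [-2.63, 2.63], [-0.94, 2.18], [0.31, 2.57], [-1.31, 4.45], [0, 2.66], [-2.55, 2.55]. Speed limits (rad/s): [2.57, 2.57, 3.14, 3.14, 3.14, 3.14].

INTERFACE

Orientations are given as a rotation vector (axis times angle).
In Python, from cell import manip, inverse_kinematics, cams, order gives the robot as it stands. Calls block until the motion is done:
- manip.move_pose(position, orientation): joint-space move of the TCP to a pose.
- manip.move_linear(position, rate=0.15, rot=None): straight line of the TCP; rot=None keeps the orientation; rate is the mean speed in m/s.
- manip.set_joints(angles): joint-space move.
- manip.set_gripper(opening, force=None): finger opening in m; force is the grip in N (None keeps the last); returns when the fingers have stopped.
- manip.dwell(seconds).
- inverse_kinematics(position, orientation): joint angles nearest the present ones, or None.
- manip.state(): the state.
- cams.capture(name): name is "scene" or "top"; returns a dict with "image" (400x640x3 uint8, blue, green, red), "z_map" (400x640 float32, m along the optical axis (not along the pixel's ray), 0 where there is no reading), "intrinsics" (3x3 intrinsics, pixels), "position" and "orientation" of the camera in the world. Camera axes: x right, y down, z forward; pixel columns grow to the right and rows downward; lengths in m; the calibration is good to about 2 mm. A picture is of the moment at which its call begins.
A pose or a line that the arm cannot do raises manip.IKError and nothing moves.
- order.close_job(): hands the job in, once; it reports no verdict.
The state is a dict: "clock": time; "joint_pos": joint angles; "joint_velocities": joint speeds; "tau": joint torques, N m; "tool_pos": TCP position; "tcp_rot": TCP orientation; "contact_force": force on the tool from outside, world axes, zero at the start; "moment": the same for the moment, N m; "gripper_width": finger opening in m.
Only numpy, scipy, OpenCV 4.12 (cv2) and the standard library are available. Lean on these libraries where they do the work, as an engineer would, in place of code of your own. Each camera call takes 0.05 s, during which the arm holds its last target.

TASK

Top up the blue carrier for the round of doors: set a spare aluminium door stop from the turntable upright and fully down into each pocket that is empty, without dropping it, and leave the stops already in their pockets there, the spare that is not needed standing on the turntable, and everything else where it is. Then take the carrier by the green grip of its handle, lift it level about 10 cm clear of the shelf, and finish holding it there, steady and level: do not put it down or let go.

Things in the scene. Friction and masses are not known exactly. Their poses are not given: they have to be found in the camera images.
- carrier: Loose blue plastic carrier, 0.3 kg empty: a block 165 mm (its x) by 210 mm (its y) and 24 mm high, with four round pockets in its corners, and a handle bar running along its y over the middle, on a 24 mm wide post at either end. Origin at the centre of its underside; z up. It stands flat on the shelf (z = 0)
- grip (a point): Centre of the green ribbed silicone sleeve on the carrier's handle, 86 mm above the carrier's underside and over its centre: 22 by 22 mm in section, 116 mm long along the carrier's y, its top 97 mm and its underside 75 mm above the carrier's underside, free below. Axes as the carrier's
- pocket0 (a point): Centre of the mouth of the carrier's pocket at its x -52, y -68 mm, level with the block's top (24 mm above its underside). Round, 35 mm across, 19 mm deep, with a flat floor carrying a dark pad: a seated stop stands 41 mm out of it, centred about 11 mm above this point. It may be empty or hold a stop. Axes as the carrier's
- pocket1 (a point): Centre of the mouth of the carrier's pocket at its x -52, y +68 mm, level with the block's top (24 mm above its underside). Round, 35 mm across, 19 mm deep, with a flat floor carrying a dark pad: a seated stop stands 41 mm out of it, centred about 11 mm above this point. It may be empty or hold a stop. Axes as the carrier's
- pocket2 (a point): Centre of the mouth of the carrier's pocket at its x +52, y -68 mm, level with the block's top (24 mm above its underside). Round, 35 mm across, 19 mm deep, with a flat floor carrying a dark pad: a seated stop stands 41 mm out of it, centred about 11 mm above this point. It may be empty or hold a stop. Axes as the carrier's
- pocket3 (a point): Centre of the mouth of the carrier's pocket at its x +52, y +68 mm, level with the block's top (24 mm above its underside). Round, 35 mm across, 19 mm deep, with a flat floor carrying a dark pad: a seated stop stands 41 mm out of it, centred about 11 mm above this point. It may be empty or hold a stop. Axes as the carrier's
- stop_a_mid (a point): Door stop: solid silver aluminium cylinder, 28 mm across and 60 mm tall, with a flush black rubber ring 43 to 53 mm above its foot, standing upright; 60 g or so; origin at its centre, 30 mm above its foot, z up its axis. Starts seated in one of the pockets
- stop_b_mid (a point): Door stop: solid silver aluminium cylinder, 28 mm across and 60 mm tall, with a flush black rubber ring 43 to 53 mm above its foot, standing upright; 60 g or so; origin at its centre, 30 mm above its foot, z up its axis. Starts seated in one of the pockets
- spare_a_mid (a point): Door stop: solid silver aluminium cylinder, 28 mm across and 60 mm tall, with a flush black rubber ring 43 to 53 mm above its foot, standing upright; 60 g or so; origin at its centre, 30 mm above its foot, z up its axis. A spare: starts standing on the turntable
- spare_b_mid (a point): Door stop: solid silver aluminium cylinder, 28 mm across and 60 mm tall, with a flush black rubber ring 43 to 53 mm above its foot, standing upright; 60 g or so; origin at its centre, 30 mm above its foot, z up its axis. A spare: starts standing on the turntable
- spare_c_mid (a point): Door stop: solid silver aluminium cylinder, 28 mm across and 60 mm tall, with a flush black rubber ring 43 to 53 mm above its foot, standing upright; 60 g or so; origin at its centre, 30 mm above its foot, z up its axis. A spare: starts standing on the turntable
- turntable: White round plastic turntable with a grey mat, 310 mm across; the things on it stand 24 mm above the shelf inside a 6 mm lip. Its platter turns stiffly about the centre (it takes about 0.06 N m). Its foot is fixed. Origin at the centre of its underside. Five things stand round it about 100 mm from the centre, some 118 mm apart: three spares, the jar and the tin
- jar: Bystander: glass jar with a steel cap, 60 mm across, 72 mm tall, on the turntable. Origin at the centre of its underside
- tin: Bystander: round steel washer tin, 72 mm across, 38 mm tall, on the turntable. Origin at the centre of its underside
- case: Bystander: flat yellow plastic wall anchor case, 85 (x) by 130 (y) by 39 mm, on the shelf beyond. Origin at the centre of its underside
- driver: Bystander: screwdriver, 200 mm long, lying along its x on the shelf at the right. Origin under its middle
- tape: Bystander: orange tape measure, 70 by 34 by 62 mm, on the shelf at the left. Origin at the centre of its underside
Mind the look-alikes: they are no part of the job. What is shaped like the part that bears spare_b_mid but orange or red is not meant.

How it is judged:
On the way:
1. every pocket of the carrier holds a seated, upright, released door stop while the carrier stands on the shelf (distance between any of stop_a_mid, stop_b_mid, spare_a_mid, spare_b_mid, spare_c_mid and pocket0 below 0.016 m and distance between any of stop_a_mid, stop_b_mid, spare_a_mid, spare_b_mid, spare_c_mid and pocket1 below 0.016 m and distance between any of stop_a_mid, stop_b_mid, spare_a_mid, spare_b_mid, spare_c_mid and pocket2 below 0.016 m and distance between any of stop_a_mid, stop_b_mid, spare_a_mid, spare_b_mid, spare_c_mid and pocket3 below 0.016 m and angle between each of stop_a_mid, stop_b_mid, spare_a_mid, spare_b_mid, spare_c_mid's own z axis and vertical below 0.17 rad and height (world z) of carrier below 0.006 m and contact force between the fingers and stop_a below 0.3 N and contact force between the fingers and stop_b below 0.3 N and contact force between the fingers and spare_a below 0.3 N and contact force between the fingers and spare_b below 0.3 N and contact force between the fingers and spare_c below 0.3 N), for 0.2 s.
At the end, for the whole second after the job is handed in: Carrier held by its green grip, underside 60 to 160 mm over the shelf, tilt under 6 degrees, at rest (0.02 m/s, 0.15 rad/s), resting on nothing else; every pocket holds an upright stop, fully down (within 5 mm); the spare left over stands upright on the turntable (height (world z) of carrier between 0.06 and 0.16 m and angle between carrier's own z axis and vertical below 0.1 rad and linear speed of carrier below 0.02 m/s and angular speed of carrier below 0.15 rad/s and contact force between the fingers and carrier above 2 N and distance between the grasp point and grip below 0.06 m and contact force between carrier and turntable below 0.1 N and contact force between carrier and case below 0.1 N and distance between any of stop_a_mid, stop_b_mid, spare_a_mid, spare_b_mid, spare_c_mid and pocket0 below 0.016 m and distance between any of stop_a_mid, stop_b_mid, spare_a_mid, spare_b_mid, spare_c_mid and pocket1 below 0.016 m and distance between any of stop_a_mid, stop_b_mid, spare_a_mid, spare_b_mid, spare_c_mid and pocket2 below 0.016 m and distance between any of stop_a_mid, stop_b_mid, spare_a_mid, spare_b_mid, spare_c_mid and pocket3 below 0.016 m and angle between each of stop_a_mid, stop_b_mid, spare_a_mid, spare_b_mid, spare_c_mid's own z axis and vertical below 0.17 rad and (distance between spare_a_mid and pocket0 below 0.016 m or distance between spare_a_mid and pocket1 below 0.016 m or distance between spare_a_mid and pocket2 below 0.016 m or distance between spare_a_mid and pocket3 below 0.016 m or (horizontal distance between spare_a_mid and turntable below 0.15 m and z of spare_a_mid in the frame of turntable below 0.06 m)) and (distance between spare_b_mid and pocket0 below 0.016 m or distance between spare_b_mid and pocket1 below 0.016 m or distance between spare_b_mid and pocket2 below 0.016 m or distance between spare_b_mid and pocket3 below 0.016 m or (horizontal distance between spare_b_mid and turntable below 0.15 m and z of spare_b_mid in the frame of turntable below 0.06 m)) and (distance between spare_c_mid and pocket0 below 0.016 m or distance between spare_c_mid and pocket1 below 0.016 m or distance between spare_c_mid and pocket2 below 0.016 m or distance between spare_c_mid and pocket3 below 0.016 m or (horizontal distance between spare_c_mid and turntable below 0.15 m and z of spare_c_mid in the frame of turntable below 0.06 m))); the arm keeps its last pose, push and grip.
It fails at once if the jar, washer tin, anchor case, screwdriver or tape measure is pushed more than 3 cm or tipped ((distance of jar from where it was at the start of the episode above 0.03 m or angle between jar's own z axis and vertical above 0.35 rad) or (distance of tin from where it was at the start of the episode above 0.03 m or angle between tin's own z axis and vertical above 0.35 rad) or (distance of case from where it was at the start of the episode above 0.03 m or angle between case's own z axis and vertical above 0.35 rad) or (distance of driver from where it was at the start of the episode above 0.03 m or angle between driver's own z axis and vertical above 0.35 rad) or (distance of tape from where it was at the start of the episode above 0.03 m or angle between tape's own z axis and vertical above 0.35 rad)).
It fails at once if a door stop that was already in the carrier is pulled out of its pocket (z of any of stop_a_mid, stop_b_mid in the frame of carrier above 0.05 m).
It fails at once if a door stop is dropped or thrown (falls freely more than about 3 cm) ((linear speed of stop_a above 0.8 m/s and contact force between the fingers and stop_a below 0.1 N) or (linear speed of stop_b above 0.8 m/s and contact force between the fingers and stop_b below 0.1 N) or (linear speed of spare_a above 0.8 m/s and contact force between the fingers and spare_a below 0.1 N) or (linear speed of spare_b above 0.8 m/s and contact force between the fingers and spare_b below 0.1 N) or (linear speed of spare_c above 0.8 m/s and contact force between the fingers and spare_c below 0.1 N)).
It fails at once if the carrier is tipped by more than 17 degrees (angle between carrier's own z axis and vertical above 0.3 rad).
It also fails if it takes over 72 s, if anything falls off the work surface, if the arm or the gripper's body presses on something with over 40 N, if the wrist force passes 120 N, or if a joint passes its speed limit or range.

## Working session

There is one attempt and no reset: what is moved stays moved. The work goes in short steps, each a Python script; the robot and the scene stay as the last script left them, time stands still between calls to the robot, and variables do not carry over. Pictures are saved under pics/ and viewed, and the job is handed in when it is done.

```bash
ls; mkdir -p pics; python3 - <<'E'
from cell import manip, cams
import cv2,numpy as np
for n in ["scene","top"]:
    c=cams.capture(n); cv2.imwrite(f"pics/{n}0.png",c["image"]); np.savez(f"{n}0.npz",**{k:c[k] for k in c})
    print(n,c["intrinsics"],c["position"],c["orientation"])
s=manip.state();print(s["clock"],s["tool_pos"],s["tcp_rot"],s["gripper_width"])
E
```

```text
pics
scene [[511.80628752   0.         322.21131686]
 [  0.         511.80628752 201.63832295]
 [  0.           0.           1.        ]] [ 1.25928254 -0.85122003  1.25858384] [-2.30432974 -0.76734281  0.31910638]
top [[404.11085042   0.         317.90472686]
 [  0.         404.11085042 197.82377567]
 [  0.           0.           1.        ]] [ 0.53383327 -0.01132557  1.2652736 ] [-2.16922696  2.18582304 -0.04015814]
0.1 [ 0.16672189 -0.65343482  0.23754051] [ 2.08914441  0.26437678 -2.08955315] 0.08803362087414848
```

View pics/top0.png

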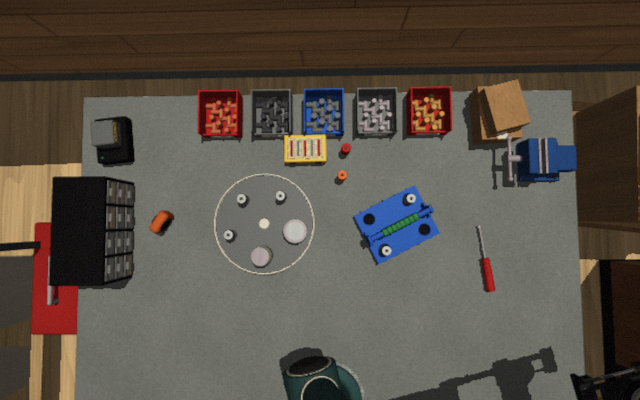

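View pics/scene0.png

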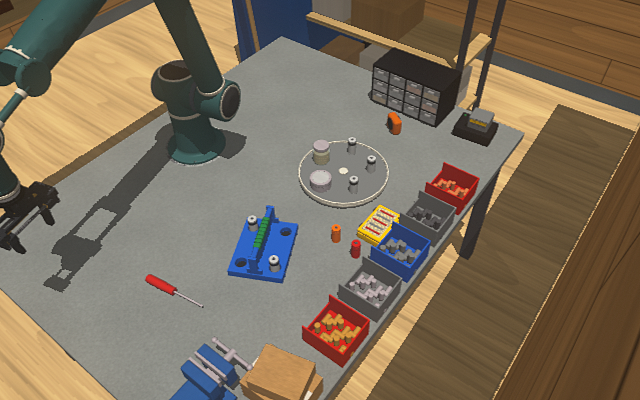

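```bash
cat > h.py <<'E'
import numpy as np,cv2
from scipy.spatial.transform import Rotation as R
def ray(c,u,v):
    d=np.linalg.inv(c["intrinsics"])@np.array([u,v,1.0]); d=R.from_rotvec(c["orientation"]).as_matrix()@d
    return np.array(c["position"]),d
def onplane(c,u,v,z):
    p,d=ray(c,u,v); return p+d*(z-p[2])/d[2]
def proj(c,P):
    q=R.from_rotvec(c["orientation"]).as_matrix().T@(np.array(P)-c["position"]); q=c["intrinsics"]@q; return q[:2]/q[2]
E
python3 - <<'E'
import cv2,numpy as np
a=cv2.imread("pics/top0.png")
cv2.imwrite("pics/t_tt.png",cv2.resize(a[165:285,200:330],None,fx=4.6,fy=4.6,interpolation=cv2.INTER_NEAREST))
cv2.imwrite("pics/t_car.png",cv2.resize(a[175:275,340:450],None,fx=5.5,fy=5.5,interpolation=cv2.INTER_NEAREST))
b=cv2.imread("pics/scene0.png")
cv2.imwrite("pics/s_car.png",cv2.resize(b[120:290,220:400],None,fx=3.5,fy=3.5,interpolation=cv2.INTER_NEAREST))
E
```

```text
(no output)
```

View pics/t_tt.png

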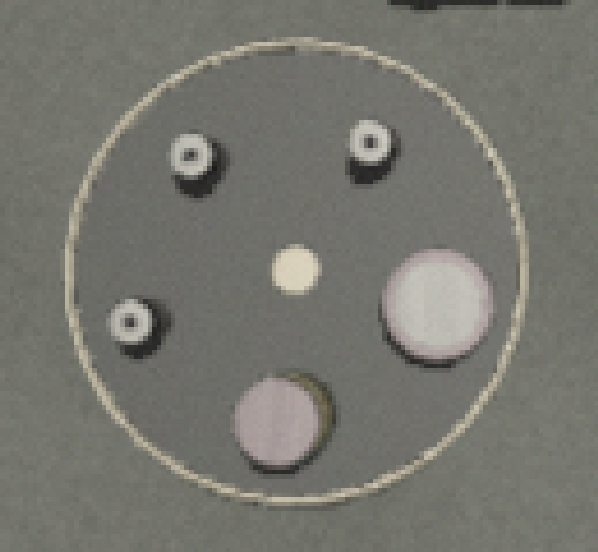

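View pics/t_car.png

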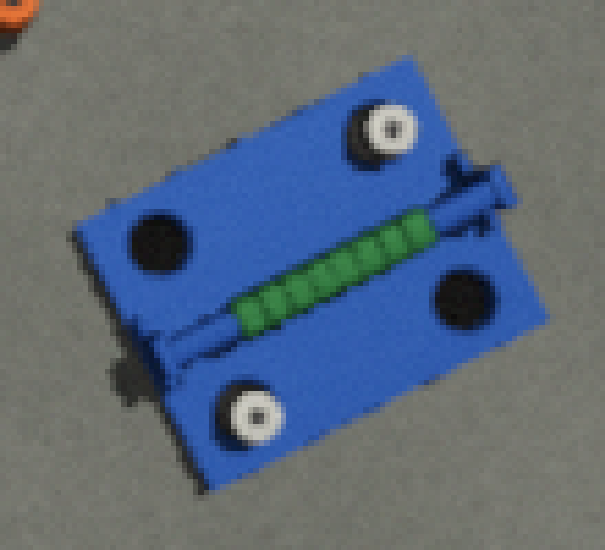

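View pics/s_car.png

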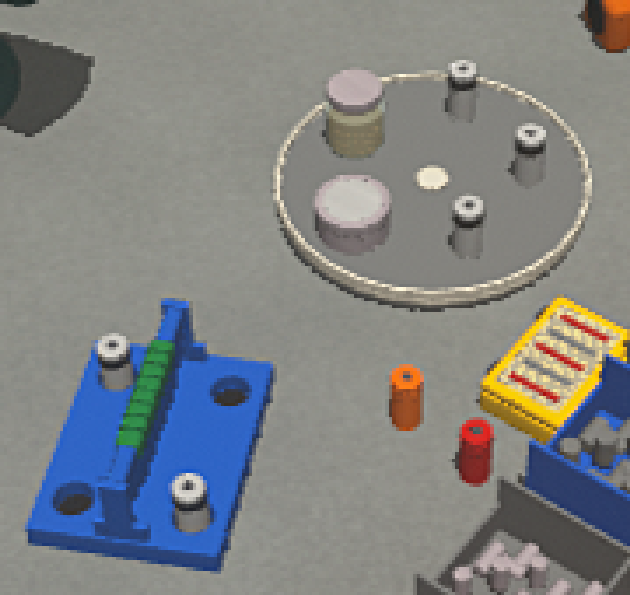

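```bash
cat > meas.py <<'E'
from h import *
def comps(mask,amin,amax):
    n,l,s,ct=cv2.connectedComponentsWithStats(mask.astype(np.uint8),connectivity=4)
    return [(ct[i],s[i]) for i in range(1,n) if amin<=s[i,4]<=amax]
def load(n): return dict(np.load(n+".npz"))
def discs(c,box,up=4):
    x0,y0,x1,y1=box
    im=cv2.resize(c["image"][y0:y1,x0:x1],None,fx=up,fy=up,interpolation=cv2.INTER_CUBIC).astype(int)
    return im,lambda p:((p[0]+.5)/up-.5+x0,(p[1]+.5)/up-.5+y0)
E
python3 - <<'E'
from meas import *
T=load("top0");S=load("scene0")
def stops(c,box,z,thr,amin,amax):
    im,f=discs(c,box)
    m=((im.min(2)>thr)&(im.max(2)-im.min(2)<45)).astype(np.uint8)
    cs,_=cv2.findContours(m,cv2.RETR_EXTERNAL,cv2.CHAIN_APPROX_NONE)
    for k in cs:
        a=cv2.contourArea(k)
        if amin<a<amax:
            mm=cv2.moments(k); p=f((mm["m10"]/a,mm["m01"]/a)); print(" px",np.round(p,1),"a",a,"eqd",round(2*np.sqrt(a/np.pi)/4,1),"P",np.round(onplane(c,*p,z),4))
print("top spares");stops(T,(205,170,325,280),.084,140,600,2400)
print("top seated");stops(T,(350,180,445,270),.065,140,600,2400)
print("scene spares");stops(S,(295,120,395,220),.084,130,200,2400)
print("scene seated");stops(S,(225,200,305,285),.065,130,200,2400)
for nm,c,box in(("top",T,(345,180,445,270)),("scene",S,(225,200,302,285))):
    im,f=discs(c,box)
    b,g,r=im[...,0],im[...,1],im[...,2]
    m=(im.max(2)<62).astype(np.uint8)
    cs,_=cv2.findContours(m,cv2.RETR_EXTERNAL,cv2.CHAIN_APPROX_NONE)
    for k in cs:
        a=cv2.contourArea(k)
        if a>600:
            mm=cv2.moments(k); p=f((mm["m10"]/a,mm["m01"]/a)); print(nm,"dark",np.round(p,1),a,cv2.boundingRect(k),np.round(onplane(c,*p,.024),4))
    m=((g>b*1.15)&(g>r*1.5)&(g>50)).astype(np.uint8)
    cs,_=cv2.findContours(m,cv2.RETR_EXTERNAL,cv2.CHAIN_APPROX_NONE)
    k=max(cs,key=cv2.contourArea);(cx,cy),wh,an=cv2.minAreaRect(k)
    p=f((cx,cy));print(nm,"green",np.round(p,1),np.array(wh)/4,an,np.round(onplane(c,*p,.097),4))
    if nm=="top":
        m=((b>90)&(b>r*1.6)).astype(np.uint8)
        cs,_=cv2.findContours(m,cv2.RETR_EXTERNAL,cv2.CHAIN_APPROX_NONE)
        k=max(cs,key=cv2.contourArea)
# turntable hub, tape, jar and tin
im,f=discs(T,(255,215,275,235)); m=(im[...,2]>190)
p=f(np.argwhere(m)[:,::-1].mean(0)); print("hub",p,onplane(T,*p,.024))
E
```

```text
top spares
 px [228.4 255.5] a 857.0 eqd 8.3 P [0.4408 0.2809 0.084 ]
 px [227.7 234.4] a 912.5 eqd 8.5 P [0.5024 0.2833 0.084 ]
 px [263.7 223.1] a 1262.5 eqd 10.0 P [0.5347 0.1776 0.084 ]
 px [306.1 243.8] a 973.5 eqd 8.8 P [0.4736 0.0535 0.084 ]
 px [240.8 198.1] a 920.5 eqd 8.6 P [0.6087 0.2453 0.084 ]
 px [279.8 195.1] a 936.0 eqd 8.6 P [0.6164 0.1303 0.084 ]
 px [228.3 190.8] a 679.5 eqd 7.4 P [0.6305 0.2826 0.084 ]
top seated
 px [386.3 250.2] a 943.5 eqd 8.7 P [ 0.4526 -0.1812  0.065 ]
 px [410.8 197.9] a 889.5 eqd 8.4 P [ 0.6062 -0.2563  0.065 ]
scene spares
scene seated
top dark [423.9 229.1] 1301.0 (296, 178, 43, 41) [ 0.5133 -0.3022  0.024 ]
top dark [364.5 241.4] 1835.5 (31, 150, 99, 189) [ 0.4769 -0.1214  0.024 ]
top dark [368.5 218.9] 1272.0 (76, 137, 41, 40) [ 0.5455 -0.1345  0.024 ]
top green [400.2 224.1] [ 7.37902355 39.2429924 ] 63.43495178222656 [ 0.5291 -0.2178  0.097 ]
scene green [261.3 232.6] [ 8.22192192 33.5992012 ] 18.434946060180664 [ 0.5358 -0.2248  0.097 ]
hub (np.float64(263.67925824175825), np.float64(223.10233516483515)) [0.53468657 0.18724832 0.024     ]
```

```bash
cat >> h.py <<'E'
def ori(phi):
    c,s=np.cos(phi),np.sin(phi)
    return R.from_matrix(np.array([[0,c,s],[0,s,-c],[-1,0,0]])).as_rotvec()
E
python3 - <<'E'
from meas import *
from cell import inverse_kinematics as ik
S=load("scene0")
def st(box,z):
    im,f=discs(S,box)
    m=(im.min(2)>125).astype(np.uint8)
    cs,_=cv2.findContours(m,cv2.RETR_EXTERNAL,cv2.CHAIN_APPROX_NONE)
    k=max(cs,key=cv2.contourArea);e=cv2.fitEllipse(k);p=f(e[0])
    print(np.round(p,1),np.array(e[1])/4,np.round(onplane(S,*p,z),4))
for x,y in((352,141),(371,158),(354,181)): st((x-10,y-10,x+10,y+7),.084)
for x,y in((252,219),(274,260)): st((x-10,y-10,x+10,y+7),.065)
for x,y in((286,232),(241,262)):
    im,f=discs(S,(x-9,y-9,x+9,y+9)); m=(im[...,0]<95).astype(np.uint8)
    cs,_=cv2.findContours(m,cv2.RETR_EXTERNAL,cv2.CHAIN_APPROX_NONE)
    k=max(cs,key=cv2.contourArea);e=cv2.fitEllipse(cv2.convexHull(k));p=f(e[0]);print("pocket",np.round(p,1),np.array(e[1])/4,np.round(onplane(S,*p,.024),4))
phi=np.arctan2(-.1218,.0607); print(np.degrees(phi))
for n,p in dict(s1=(.5024,.2833),s2=(.6087,.2453),s3=(.6164,.1303),E1=(.5455,-.1345),E2=(.5133,-.3022)).items():
    for k in (phi,phi+np.pi):
        for z in (.055,.2):
            q=ik([*p,z],ori(k)); print(n,round(np.degrees(k)),z,None if q is None else np.round(q,2))
for k in (phi+np.pi/2,phi-np.pi/2):
  for z in (.067,.167): print("grip",k,ik([.5293,-.2183,z],ori(k)))
E
```

```text
[350.7 137.7] [17.44385719 22.85763168] [0.4953 0.2863 0.084 ]
[365.2 155.2] [11.70317841 17.28342819] [0.5866 0.2413 0.084 ]
[357.1 178.5] [15.59138489 17.53010368] [0.6275 0.1339 0.084 ]
[250.3 215. ] [15.49483871 23.21136093] [ 0.4418 -0.1754  0.065 ]
[273.3 258.8] [8.19906616 9.4487133 ] [ 0.6077 -0.2589  0.065 ]
pocket [285.3 232.6] [ 5.43912792 10.89559746] [ 0.5502 -0.141   0.024 ]
pocket [240.8 263.5] [ 5.59819031 10.08030033] [ 0.5195 -0.3086  0.024 ]
-63.51026363923861
s1 -64 0.055 [ 0.47  0.26  1.98 -0.    0.9   1.58]
s1 -64 0.2 [ 0.47  0.11  1.86 -0.    1.17  1.58]
s1 116 0.055 [ 0.47  0.26  1.98 -0.    0.9  -1.56]
s1 116 0.2 [ 0.47  0.11  1.86 -0.    1.17 -1.56]
s2 -64 0.055 [ 0.35  0.39  1.8  -0.    0.95  1.45]
s2 -64 0.2 [ 0.35  0.25  1.69 -0.    1.2   1.45]
s2 116 0.055 [ 0.35  0.39  1.8  -0.    0.95 -1.69]
s2 116 0.2 [ 0.35  0.25  1.69 -0.    1.2  -1.69]
s3 -64 0.055 [ 0.17  0.35  1.86 -0.    0.93  1.28]
s3 -64 0.2 [ 0.17  0.21  1.75 -0.    1.19  1.28]
s3 116 0.055 [ 0.17  0.35  1.86 -0.    0.93 -1.86]
s3 116 0.2 [ 0.17  0.21  1.75 -0.    1.19 -1.86]
E1 -64 0.055 [-0.29  0.24  2.01 -0.    0.9   0.82]
E1 -64 0.2 [-0.29  0.08  1.89 -0.    1.17  0.82]
E1 116 0.055 [-0.29  0.24  2.01 -0.    0.9  -2.32]
E1 116 0.2 [-0.29  0.08  1.89 -0.    1.17 -2.32]
E2 -64 0.055 [-0.57  0.29  1.94 -0.    0.91  0.53]
E2 -64 0.2 [-0.57  0.14  1.82 -0.    1.18  0.53]
E2 116 0.055 None
E2 116 0.2 None
grip 0.46233311748054673 [-4.34680430e-01  2.38215599e-01  1.97879943e+00 -4.44089210e-16
  9.24577622e-01 -8.97013548e-01]
grip 0.46233311748054673 [-4.34680430e-01  1.27607407e-01  1.90268604e+00 -4.44089210e-16
  1.11129921e+00 -8.97013548e-01]
grip -2.6792595361092464 [-4.34680430e-01  2.38215599e-01  1.97879943e+00  4.44089210e-16
  9.24577622e-01  2.24457911e+00]
grip -2.6792595361092464 [-4.34680430e-01  1.27607407e-01  1.90268604e+00  4.44089210e-16
  1.11129921e+00  2.24457911e+00]
```

```bash
python3 - <<'E'
from meas import *
T=load("top0");S=load("scene0")
A={"s1":(.5024,.2833,.084),"s2":(.6087,.2453,.084),"s3":(.6164,.1303,.084),"a":(.4526,-.1812,.065),"b":(.6062,-.2563,.065)}
def dot(c,P):
    u,v=proj(c,P); x,y=int(round(u)),int(round(v)); 
    g=c["image"].astype(float).mean(2)[y-3:y+4,x-3:x+4]
    w=np.clip(np.percentile(g,75)-g,0,None); yy,xx=np.mgrid[-3:4,-3:4]; w=w*((xx**2+yy**2)<5.5)
    return x+(w*xx).sum()/w.sum(), y+(w*yy).sum()/w.sum()
for n,P in A.items():
    for nm,c in(("top",T),("scene",S)):
        d=dot(c,P); print(n,nm,np.round(d,2),np.round(proj(c,P),2),np.round(onplane(c,*d,P[2]),4))
im=cv2.resize(S["image"][120:290,220:400],None,fx=4,fy=4,interpolation=cv2.INTER_NEAREST)
pts=[(P,.014) for P in A.values()]+[((.5455,-.1345,.024),.0175),((.5133,-.3022,.024),.0175)]
for P,r in pts:
    q=[((proj(S,(P[0]+r*np.cos(t),P[1]+r*np.sin(t),P[2]))+.5-[220,120])*4) for t in np.linspace(0,6.28,40)]
    cv2.polylines(im,[np.int32(np.round(q))],True,(0,0,255) if r<.015 else (0,255,255),1)
cv2.imwrite("pics/chk1.png",im[:600])
E
```

```text
s1 top [227.67 234.46] [227.74 234.38] [0.5022 0.2835 0.084 ]
s1 scene [351.84 138.83] [351.86 138.94] [0.502  0.2837 0.084 ]
s2 top [240.81 198.27] [240.82 198.06] [0.6081 0.2453 0.084 ]
s2 scene [370.99 157.04] [371.33 157.21] [0.6073 0.2453 0.084 ]
s3 top [279.82 195.36] [279.78 195.11] [0.6157 0.1302 0.084 ]
s3 scene [353.48 177.95] [353.62 177.74] [0.6166 0.1292 0.084 ]
a top [386.27 250.32] [386.25 250.22] [ 0.4523 -0.1812  0.065 ]
a scene [251.52 217.96] [251.65 217.71] [ 0.453  -0.1822  0.065 ]
b top [410.9  198.02] [410.83 197.87] [ 0.6058 -0.2565  0.065 ]
b scene [273.13 258.27] [273.46 257.9 ] [ 0.6063 -0.2579  0.065 ]
```

View pics/chk1.png

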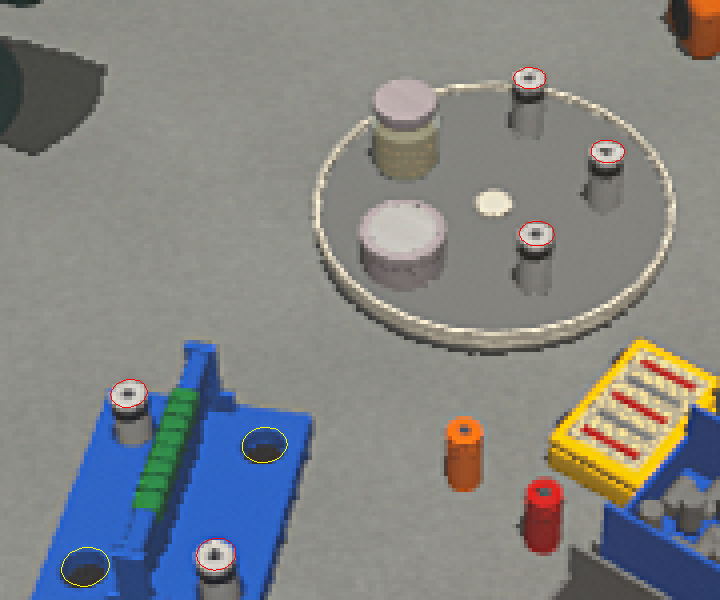

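```bash
cat > act.py <<'E'
from h import *
from cell import manip,cams
PHI=np.radians(-63.5); O=ori(PHI)
def rep(t):
    s=manip.state();print(t,round(s["clock"],2),np.round(s["tool_pos"],4),"F",np.round(s["contact_force"],2),"w",round(s["gripper_width"],4))
    return s
def pick(x,y):
    manip.set_gripper(.06,15)
    manip.move_pose([x,y,.17],O); rep("above")
    manip.move_linear([x,y,.056],rate=.12); 
    manip.set_gripper(.0,15); rep("closed")
    manip.move_linear([x,y,.20],rate=.15); rep("lifted")
def snap(tag):
    for n in("top","scene"):
        c=cams.capture(n); cv2.imwrite(f"pics/{n}_{tag}.png",c["image"]); np.savez(f"{n}_{tag}.npz",**c)
E
python3 - <<'E'
from act import *
rep("start")
pick(.6162,.1298)
snap("1")
E
python3 - <<'E'
import cv2
b=cv2.imread("pics/scene_1.png");cv2.imwrite("pics/v1.png",cv2.resize(b[50:250,230:430],None,fx=3,fy=3))
E
```

```text
start 0.1 [ 0.1667 -0.6534  0.2375] F [-1.4  -0.16 -0.77] w 0.088
above 3.85 [0.6165 0.129  0.1701] F [-0.21  0.05  0.18] w 0.0599
closed 5.54 [0.6164 0.1298 0.0563] F [-0.1  -0.6   1.61] w 0.0275
lifted 6.65 [0.6153 0.1296 0.1986] F [-0.28  0.44 -0.25] w 0.0275
```

View pics/v1.png

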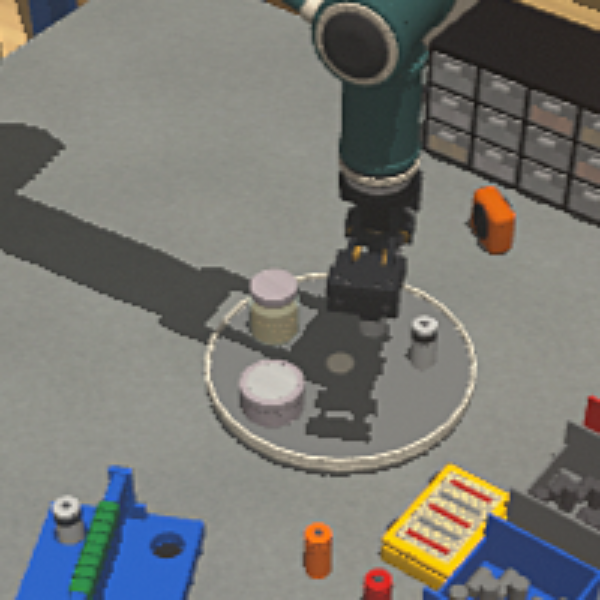

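```bash
cat >> act.py <<'E'
def goto(x,y,z):
    manip.move_pose([x,y,z],O); rep("over")
def insert(x,y):
    manip.move_linear([x,y,.064],rate=.12); manip.dwell(.3); s=rep("hover"); f0=s["contact_force"][2]
    z=.064
    while z>.0372:
        z=max(z-.005,.037); manip.move_linear([x,y,z],rate=.04); s=rep("down")
        if abs(s["contact_force"][2]-f0)>8 or np.hypot(*(s["contact_force"][:2]))>10: print("STOP"); return False
    return True
E
python3 - <<'E'
from act import *
x,y=.5455,-.1348
goto(x,y,.20)
print(insert(x,y))
E
```

```text
over 7.82 [ 0.5459 -0.1341  0.1999] F [ 0.14 -0.12 -0.41] w 0.0274
hover 9.4 [ 0.5458 -0.1349  0.0646] F [-0.03  0.42 -1.84] w 0.0273
down 9.68 [ 0.545  -0.1347  0.0584] F [ 0.28 -0.23  0.18] w 0.0275
down 9.95 [ 0.5451 -0.1347  0.0535] F [-0.56  0.12 -0.28] w 0.0278
down 10.22 [ 0.5451 -0.1347  0.0486] F [ 0.01  0.03 -0.88] w 0.0273
down 10.5 [ 0.5451 -0.1347  0.0436] F [ 1.47 -0.17 -0.07] w 0.0273
down 10.78 [ 0.5452 -0.1347  0.0386] F [-0.47 -0.28 -0.07] w 0.0278
down 11.03 [ 0.5459 -0.1349  0.0373] F [-0.58 -0.47  1.62] w 0.0273
True
```

```bash
python3 - <<'E'
from act import *
manip.set_gripper(.05,15); rep("open")
x,y=.5455,-.1348
manip.move_linear([x,y,.17],rate=.15)
x,y=.608,.2453
manip.move_pose([x,y,.17],O); rep("above")
snap("2")
E
python3 - <<'E'
import cv2,numpy as np
b=cv2.imread("pics/scene_2.png");a=cv2.imread("pics/top_2.png")
cv2.imwrite("pics/v2.png",np.hstack([cv2.resize(b[100:300,220:400],(540,600)),cv2.resize(a[170:290,200:460],(260,120)).copy() if 0 else cv2.resize(a[170:280,345:445],(260,600//2)).repeat(2,0)]))
E
```

```text
open 11.54 [ 0.5454 -0.1348  0.037 ] F [ 0.42 -0.24  0.03] w 0.0503
above 14.01 [0.6081 0.2441 0.1698] F [0.54 0.25 0.79] w 0.05
```

View pics/v2.png

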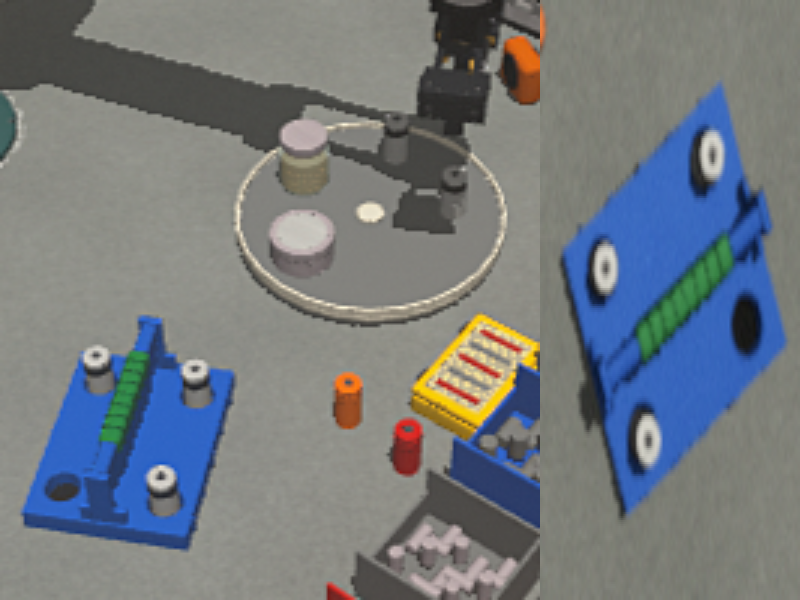

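The first spare is in its pocket (upper-left pocket in the top view, at 196,370 in the scene crop). The next spare is still at about (371,157) in the scene image, so I'm picking it up.

```bash
python3 - <<'E'
from act import *
pick(.608,.2453)
x,y=.5134,-.3026
goto(x,y,.20)
print(insert(x,y))
E
```

```text
above 14.72 [0.608  0.2454 0.17  ] F [-0.22 -0.55  0.58] w 0.0603
closed 16.41 [0.6082 0.2454 0.0563] F [-0.08  0.23  1.17] w 0.0275
lifted 17.52 [0.6071 0.245  0.1985] F [-0.41 -0.23 -0.64] w 0.0274
over 19.52 [ 0.5139 -0.3018  0.2   ] F [-0.07  0.14 -0.36] w 0.0274
hover 21.1 [ 0.5137 -0.3028  0.0646] F [ 0.33  0.1  -0.32] w 0.0273
down 21.38 [ 0.5129 -0.3023  0.0584] F [ 0.47 -0.21 -0.59] w 0.0276
down 21.65 [ 0.5131 -0.3024  0.0535] F [ 0.57  0.6  -0.62] w 0.0274
down 21.93 [ 0.5131 -0.3024  0.0485] F [-0.02 -0.18 -0.99] w 0.0276
down 22.2 [ 0.5131 -0.3024  0.0436] F [ 0.62 -0.89 -1.4 ] w 0.0276
down 22.48 [ 0.5131 -0.3024  0.0386] F [-0.55 -0.55 -0.8 ] w 0.0278
down 22.73 [ 0.5137 -0.3029  0.0373] F [ 0.45  0.28 -0.12] w 0.0276
True
```

```bash
python3 - <<'E'
from act import *
manip.set_gripper(.05,15); rep("open")
manip.move_linear([.5134,-.3026,.17],rate=.15)
manip.move_pose([.5,.03,.28],ori(np.radians(26.5))); rep("aside")
manip.dwell(.2)
snap("3")
E
python3 - <<'E'
import cv2,numpy as np
from meas import *
b=cv2.imread("pics/scene_3.png");a=cv2.imread("pics/top_3.png")
cv2.imwrite("pics/v3.png",np.hstack([cv2.resize(b[110:290,220:340],(400,600)),cv2.resize(a[175:275,345:445],(400,400),interpolation=cv2.INTER_CUBIC)[:400] if 0 else cv2.copyMakeBorder(cv2.resize(a[175:275,345:445],(400,400)),0,200,0,0,0)]))
T=load("top_3")
im,f=discs(T,(345,175,445,275))
m=((im.min(2)>140)&(im.max(2)-im.min(2)<45)).astype(np.uint8)
for k in cv2.findContours(m,0,1)[0]:
    A=cv2.contourArea(k)
    if 600<A<2400:
        mm=cv2.moments(k);p=f((mm["m10"]/A,mm["m01"]/A));print(np.round(p,1),np.round(onplane(T,*p,.065),4))
b,g,r=im[...,0],im[...,1],im[...,2]
m=((g>b*1.15)&(g>r*1.5)&(g>50)).astype(np.uint8)
k=max(cv2.findContours(m,0,1)[0],key=cv2.contourArea);(cx,cy),wh,an=cv2.minAreaRect(k)
print("green",np.round(onplane(T,*f((cx,cy)),.097),4),wh,an)
# heights from depth
z=T["z_map"]
for u,v in ((386,250),(411,198),(369,218),(424,228)):
    d=[]
    for dy in range(-2,3):
        for dx in range(-2,3):
            P,D=ray(T,u+dx,v+dy); D=D/(R.from_rotvec(T["orientation"]).as_matrix()[:,2]@D); d.append((P+D*z[v+dy,u+dx])[2])
    print(u,v,"top z",np.round(np.median(d),4))
E
```

```text
open 23.24 [ 0.5134 -0.3026  0.037 ] F [-0.43 -0.42  0.26] w 0.0497
aside 25.59 [0.4999 0.0295 0.2793] F [ 0.23 -0.83  0.82] w 0.0497
[386.2 250.2] [ 0.4526 -0.1812  0.065 ]
[427.3 228.9] [ 0.5144 -0.3025  0.065 ]
[369.9 218.6] [ 0.5459 -0.1346  0.065 ]
[410.9 197.9] [ 0.6062 -0.2564  0.065 ]
green [ 0.529  -0.2178  0.097 ] (29.53369903564453, 156.87112426757812) 63.103763580322266
386 250 top z 0.0638
411 198 top z 0.0641
369 218 top z 0.0641
424 228 top z 0.0635
```

View pics/v3.png

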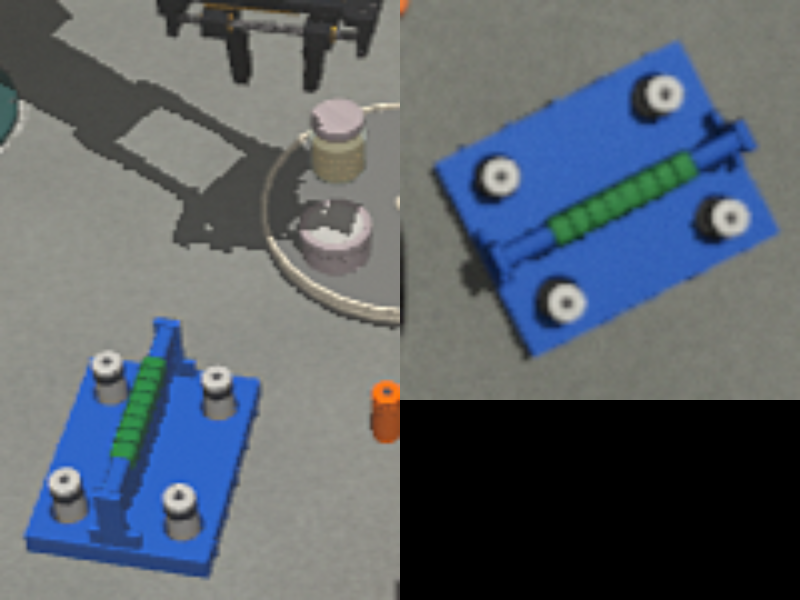

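```bash
python3 - <<'E'
from act import *
x,y=.5296,-.2185; o=ori(np.radians(26.5))
manip.move_pose([x,y,.18],o); rep("above")
manip.move_linear([x,y,.066],rate=.12); manip.dwell(.2); rep("at grip")
manip.set_gripper(0,45); rep("closed")
manip.dwell(.3)
manip.move_linear([x,y,.08],rate=.04); manip.dwell(.2); rep("14mm")
snap("4")
E
python3 - <<'E'
import cv2,numpy as np
b=cv2.imread("pics/scene_4.png")
cv2.imwrite("pics/v4.png",cv2.resize(b[130:310,180:380],None,fx=3.3,fy=3.3))
E
```

```text
above 26.94 [ 0.53   -0.2179  0.1805] F [0.26 0.34 0.7 ] w 0.0497
at grip 28.24 [ 0.5303 -0.2188  0.067 ] F [ 0.22  0.3  -0.01] w 0.0498
closed 28.78 [ 0.5297 -0.2185  0.0661] F [0.96 0.72 0.27] w 0.0211
14mm 29.78 [ 0.5293 -0.2184  0.0797] F [ 0.05  0.2  -5.44] w 0.0214
```

View pics/v4.png

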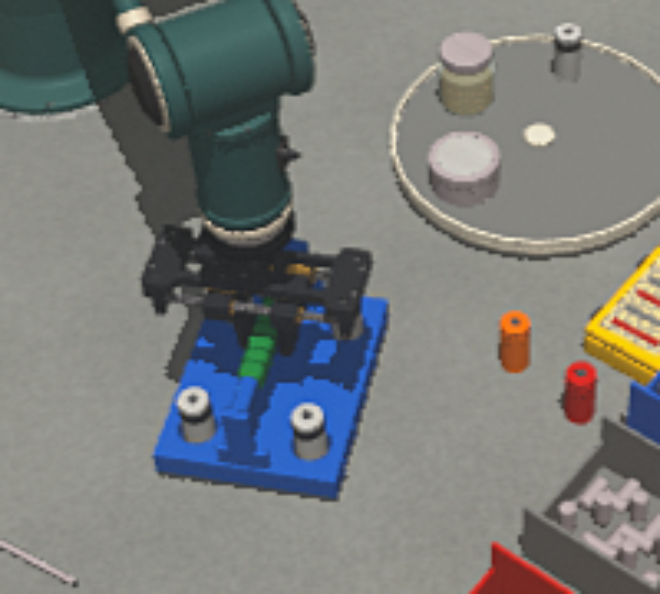

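The carrier hangs from the grip with 5.4 N on the wrist, which matches about 0.54 kg. It looks level and both near stops at (194,400) and (308,420) are seated, so I'm lifting the rest of the way.

```bash
python3 - <<'E'
from act import *
x,y=.5296,-.2185
manip.move_linear([x,y,.170],rate=.06); manip.dwell(.6); rep("up")
snap("5")
from meas import *
T=load("top_5");S=load("scene_5")
def zs(c,pts,nm):
    M=R.from_rotvec(c["orientation"]).as_matrix()
    for u,v in pts:
        P,D=ray(c,u,v); D=D/(M[:,2]@D); print(nm,u,v,np.round(P+D*c["z_map"][v,u],4))
# expected block-top corner points, by projection of level carrier raised 0.104
a=np.radians(26.5); ex=np.array([np.cos(a),np.sin(a)]); ey=np.array([-np.sin(a),np.cos(a)])
for c,nm in((T,"top"),(S,"scene")):
    q=[]
    for sx,sy in((-.075,-.098),(-.075,.098),(.075,-.098),(.075,.098)):
        p=np.array([x,y])+sx*ex+sy*ey; u,v=proj(c,(*p,.128)); q.append((int(round(u)),int(round(v))))
    zs(c,q,nm)
E
python3 - <<'E'
import cv2,numpy as np
b=cv2.imread("pics/scene_5.png");a=cv2.imread("pics/top_5.png")
cv2.imwrite("pics/v5.png",np.hstack([cv2.resize(b[100:300,170:390],(440,400)),cv2.resize(a[150:280,340:450],(340,400))]))
E
```

```text
up 32.13 [ 0.5296 -0.2185  0.17  ] F [-0.55  0.45 -4.67] w 0.0213
top 446 232 [ 0.5166 -0.2177  0.5487]
top 384 264 [ 0.4191 -0.165   0.1306]
top 421 184 [ 0.6412 -0.2726  0.1282]
top 359 216 [ 0.5526 -0.0977  0.1295]
scene 225 247 [ 0.5095 -0.3407  0.1302]
scene 245 196 [ 0.5197 -0.2459  0.262 ]
scene 277 254 [ 0.6399 -0.272   0.128 ]
scene 293 202 [ 0.5544 -0.0988  0.1301]
```

View pics/v5.png

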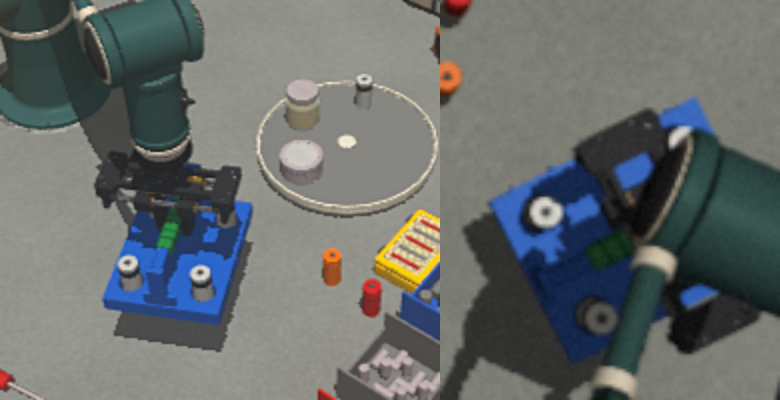

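The four block corners read 0.128–0.131 m, so the underside is about 105 mm up and the tilt is about 1°. The stops are seated and the last spare stands on the turntable. Handing in.

```bash
python3 - <<'E'
from act import *
from cell import order
s=rep("final"); print(np.abs(s["joint_velocities"]).max())
order.close_job()
E
```

```text
final 32.23 [ 0.5296 -0.2185  0.17  ] F [ 0.46  0.27 -5.01] w 0.0213
0.00236610022083326
the job is handed in; nothing more can be done
```

I filled both empty pockets with spares from the turntable, then took the carrier by its green grip, lifted it and handed the job in at 32 s while still holding it.

**Stops:** before the lift, all four stop tops measured 63.5–64.1 mm above the shelf (65 mm expected when fully seated). Their positions matched the pocket positions to about 1 mm. Neither insertion met any noticeable force. The third spare still stands on the turntable.

**Carrier at the end:** the underside is about 105 mm above the shelf with a tilt of about 1°, measured at the block corners. The grip width is 21 mm, the wrist carries about 5 N (0.54 kg expected), and the arm was at rest.

**Checks that failed or disagreed:**
- My first stop and pocket measurements from the scene camera were off by up to about 2 cm, because its masks took in more or less than the part. Measuring the dark dots on the stop tops instead brought the two cameras to within about 1.5 mm. The pocket rims, drawn into the scene picture, also lined up.
- In the final pictures the arm hides one block corner in each view, so those two depth readings fell on the arm and I ignored them.
- The two stops on the far side are partly hidden by the gripper, so after the lift I saw those two only in part.

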